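# Unlock the gauge drawer

### The job

Take the red-handled key out of its block, push it fully home into the keyhole on top of the small grey cabinet, feeling gently for the slot, and turn it clockwise nearly a quarter turn so that the hidden bolt lets the drawer spring open. Leave the key in the lock, turned, let go of it, and do not disturb the two weights.

Things in the scene. Friction and masses are not known exactly. Their poses are not given: they have to be found in the camera images.
- key: Key, 74 mm, about 60 g, upright. Origin: centre of the lower end face of its bit; z up the shaft. Steel bit 7 (x) x 24 (y) x 10 mm (z 0-10); round shaft 7 mm thick to z 36; collar 16 mm wide, z 36-40; flat red handle 10 (x) x 34 (y) mm, z 40-74: grip across its 10 mm. Same after a half turn about z.
- key_block: Fixed grey block, 60 (x) x 70 (y) x 26 mm high, origin at the centre of its underside. The key's bit stands in a slot 20 mm deep in its top with about 1 mm of play; the bit's 24 mm lies along the block's y. Lift the key straight up. Key and cabinet may stand on either side; a power cord hangs on the wall behind the middle of the table (x above 0.57 m): carry the key across well in front of it.
- cabinet: Fixed grey steel cabinet, 130 (x) x 110 (y) x 54 mm high, origin at the centre of its underside; blue drawer front at its -x side. On top stands the lock case, 60 (x) x 76 (y) x 26 mm, with a brass top plate 6 mm thick, top 80 mm above the table. The case stands on rubber and sinks 1 mm per 6 N (5 mm at most). More than 45 N of contact between key and lock (pinch and twist included) damages it.
- lock_mark (a point): Point over the white line on the cabinet's top, 20 mm to -y of its middle, at plate height (80 mm above the table); axes as the cabinet's. The lock case was fixed by hand: the keyhole's centre is 5 to 35 mm from here towards the cabinet's +y (not reported), true in x and yaw. Keyhole 28.5 (x) x 9 mm (y), bevels 2.5 mm at ends, 0.6 mm at sides. The key's 24 mm goes along x, either way round.
- home_mark (a point): Point over the cabinet's middle, 62 mm above the table: height (18 mm deep) of the bit's lower face when the key is fully home on its solid stop. From 10 mm of depth a follower pushes back, 1.5 N growing to 4.5 N. The key can turn only from 16 mm of depth. Let go unturned it is pushed up again; once turned it is held under the plate, about 16 mm deep, with a little play.
- lock_plug (a joint): Turn of the lock's plug in rad: 0 as the key goes in, growing clockwise seen from above; solid stop at 1.62. The key has about 0.15 rad of play in it. Friction 0.06 N m. The bolt lets the drawer go at about 0.85; turn the key by 1.3 to 1.45 rad.
- drawer (a joint): How far the drawer has come out in m: 0 shut, 0.045 fully out, towards the cabinet's -x. A spring pushes it out as soon as the bolt is clear.
- weight_0: Steel calibration weight, 44 mm in diameter, 55 mm high, origin at the centre of its underside. Leave alone.
- weight_1: Brass-coloured calibration weight, 34 mm in diameter, 42 mm high, origin at the centre of its underside. Leave alone.

How it is judged:
On the way:
1. the key is pushed fully home in the keyhole, not yet turned (z of key in the frame of cabinet between 0.055 and 0.064 m and horizontal distance between key and home_mark below 0.02 m and angle between the z axis of key and the z axis of cabinet, either way round below 0.15 rad and value of joint lock_plug below 0.3 rad), for 0.1 s.
At the end, for the whole second after the job is handed in: The lock is turned by more than 1.0 rad, the drawer is out by more than 35 mm and at rest, and the key is left in the keyhole: upright within 0.35 rad, at rest, its bit's lower face 55 to 68 mm above the table and within 22 mm of home_mark sideways (value of joint lock_plug above 1 rad and value of joint drawer above 0.035 m and z of key in the frame of cabinet between 0.055 and 0.068 m and horizontal distance between key and home_mark below 0.022 m and angle between key's own z axis and vertical below 0.35 rad and linear speed of key below 0.02 m/s and velocity of joint drawer below 0.01 m/s); the robot touches nothing.
It fails at once if the key presses on the lock or cabinet with more than 45 N (contact force between key and cabinet above 45 N).
It fails at once if a weight is moved by more than 20 mm (distance of any of weight_0, weight_1 from where it was at the start of the episode above 0.02 m).
It also fails if it takes over 70 s, if anything falls off the work surface, if the arm or the gripper's body presses on something with over 40 N, if the wrist force passes 120 N, or if a joint passes its speed limit or range.

### The arm

A 6-joint arm with a two-finger parallel gripper is mounted at the origin on the work surface; the furniture and walls round the work are solid. World frame = base frame: x ahead of the robot, y to its left, z up, the work surface at z = 0. Lengths are in m, angles in rad, forces in N, time in s.
With the tool pointing down it reaches from about 0.225 to 0.875 m from the base axis. Payload 3.4 kg.
Tool frame: the origin (TCP) lies midway between the tips of the shut fingers; the grasp point (between the pads) lies 19 mm behind it (manip.grip_point_offset is the distance from the TCP to the grasp point, in m); z points along the fingers, y is the line along which they close (so a half turn about z gives the same grasp; the last joint's range is limited). The gripper opens to 85 mm and grips with 20 to 120 N. Pads are 22 mm wide; open, the fingers measure 114 mm over their backs; the gripper's body (76 mm by 85 mm) begins 54 mm behind the grasp point. The pads swing forward as they close: fully open they stand 13 mm farther back than shut.
Start: joints at [-0.121, 0.276, 1.505, -0, 1.361, -0.121], TCP at [0.575, -0, 0.231] pointing down, gripper open.
Joint ranges: [-2.89, 2.89], [-0.75, 2.08], [0.22, 2.7], [-1.18, 4.32], [0.11, 2.71], [-2.7, 2.7]. Speed limits (rad/s): [2.57, 2.57, 3.14, 3.14, 3.14, 3.14].

### API

Orientations are given as a unit quaternion [w, x, y, z].
In Python, from rig import manip gives the robot as it stands.
- The arm moves only by the shell command python3 -m handwheel 'ROWS' [FORCE]. ROWS is JSON, a list of rows, each an object with "translation": the shift along the tool's x, y, z in m, a list of three; "angular": the turn, a rotation vector about the tool's x, y, z in degrees, a list of three; "hand": the closure, from 0 (fully open) to 1 (shut). A call has 1 to 10 rows; each row shifts and turns the commanded pose from where the row before left it, along the tool's axes as they then stand; what a row does not reach is not made up. A row lasts 1/12 s, in which the tool goes at most 41.7 mm and 7.16 degrees, less where a joint would pass 70% of its speed; a pose out of reach is approached as far as the arm can. A call with a gripper value outside its range is refused whole. The fingers move at their own pace and stop on an object; FORCE is the grip in N (left out, the last holds). Time passes only in rows, so rows that do not move let the fingers close. It gives the time, the measured TCP pose, the force, the opening and the grip force at its end, in the units of the state.
- manip.get_state(): the state, without advancing time (a new reading comes with each control period).
- manip.get_image(name): name is "scene" or "side" or "wrist"; returns the picture (384x512x3 uint8, red, green, blue); there is no depth.
- manip.camera_info(name): a dict with "camera_matrix" (3x3 intrinsics, pixels), "eye" and "orientation" of the camera in the world; the wrist camera has in their place "tool_from_camera" (4x4, takes a point from camera to tool coordinates, whose origin is the TCP and whose axes are the flange's). Camera axes: x right, y down, z forward; pixel columns grow to the right and rows downward; lengths in m; the calibration is good to about 2 mm. A picture is of the moment at which its call begins: read the wrist's pose just before it. camera_info takes no time and is no camera call.
- manip.sign_off(): hands the job in; it is judged then, once.
The state is a dict: "clock": time; "qpos": joint angles; "qd": joint speeds; "effort": joint torques, N m; "position": TCP position; "ee_rot": TCP orientation; "contact_force": force on the tool from outside, world axes, zero at the start; "moment": the same for the moment, N m; "width": finger opening in m; "gripper_force": force on a finger pad.
Only numpy, scipy, OpenCV 4.12 (cv2) and the standard library are available. Lean on these libraries where they do the work, as an engineer would, in place of code of your own. Each camera call takes 0.05 s, during which the arm holds its last target. There are 200 camera calls.

## Working session

There is one attempt and no reset: what is moved stays moved. The work goes in short steps, Python scripts to look and compute and a shell command to move; the robot and the scene stay as the last step left them, time stands still between calls to the robot, and variables do not carry over. Pictures are saved under pics/ and viewed, at most 10 in all, crops included, and the job is handed in when it is done.

```bash
mkdir -p pics; ls
python3 - <<'E'
from rig import manip
import cv2,numpy as np
s=manip.get_state();print({k:np.round(v,3) for k,v in s.items()})
ims=[]
for n in("scene","side","wrist"):
    im=manip.get_image(n);cv2.imwrite(f"pics/{n}0.png",im[...,::-1]);print(n,manip.camera_info(n))
a=cv2.imread("pics/scene0.png");b=cv2.imread("pics/side0.png");cv2.imwrite("pics/both0.png",cv2.resize(np.vstack([a,b]),None,fx=.78,fy=.78))
E
```

```text
pics
{'clock': np.float64(0.0), 'qpos': array([-0.121,  0.277,  1.506,  0.   ,  1.361, -0.121]), 'qd': array([ 0.   , -0.001,  0.   ,  0.001, -0.   , -0.   ]), 'effort': array([ 1.0000e-03, -4.1677e+01, -2.4581e+01, -0.0000e+00,  1.1000e-02,
        0.0000e+00]), 'position': array([0.574, 0.   , 0.23 ]), 'ee_rot': array([-0.001,  0.707,  0.707, -0.001]), 'contact_force': array([ 0.124, -0.049, -0.268]), 'moment': array([-0.046, -0.013,  0.004]), 'gripper_force': np.float64(0.0), 'width': np.float64(0.085)}
scene {'camera_matrix': array([[487.56430703,   0.        , 261.64908672],
       [  0.        , 487.56430703, 190.36607743],
       [  0.        ,   0.        ,   1.        ]]), 'eye': array([0.54891137, 0.63978271, 1.28494582]), 'orientation': array([-0.01416932,  0.05461116,  0.96661142, -0.24995842])}
side {'camera_matrix': array([[468.2215795 ,   0.        , 259.66992306],
       [  0.        , 468.2215795 , 193.90962452],
       [  0.        ,   0.        ,   1.        ]]), 'eye': array([-0.28063042, -0.67087372,  0.6601754 ]), 'orientation': array([-0.45252201,  0.79305822, -0.35075575,  0.2079733 ])}
wrist {'camera_matrix': array([[292.93185738,   0.        , 256.46358449],
       [  0.        , 292.93185738, 191.36889812],
       [  0.        ,   0.        ,   1.        ]]), 'tool_from_camera': array([[-6.19765590e-04, -9.63443976e-01, -2.67909164e-01,
         6.76153433e-02],
       [ 9.99999807e-01, -5.83639390e-04, -2.14481706e-04,
        -9.86265292e-04],
       [ 5.02787664e-05, -2.67909245e-01,  9.63444152e-01,
        -1.41019648e-01],
       [ 0.00000000e+00,  0.00000000e+00,  0.00000000e+00,
         1.00000000e+00]])}
```

View pics/both0.png

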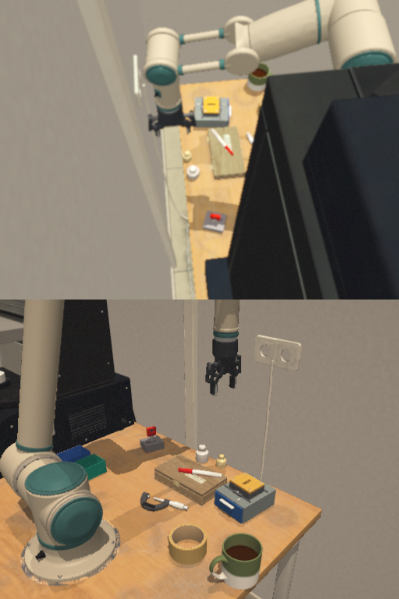

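View pics/wrist0.png

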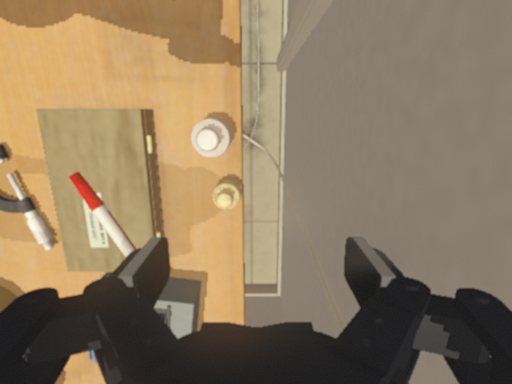

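The scene view shows the key at about (276,278) and the cabinet's brass plate at (269,135). In the side view they are at (194,170) and (314,243). The weights stand between them near the wall, and the wrist view shows the weights at (210,138) and (227,194).

```bash
cat > h.py <<'E'
from rig import manip
import cv2,numpy as np
from scipy.spatial.transform import Rotation as R
def rot(q): return R.from_quat(np.roll(q,-1)).as_matrix()
def cam(n,s=None):
    c=manip.camera_info(n);K=c["camera_matrix"]
    if n=="wrist":
        s=s or manip.get_state();T=c["tool_from_camera"];W=rot(s["ee_rot"])
        return K,W@T[:3,:3],np.array(s["position"])+W@T[:3,3]
    return K,rot(c["orientation"]),np.array(c["eye"])
def ray(C,p):
    K,Q,e=C;return e,Q@np.linalg.solve(K,[p[0],p[1],1.])
def onz(C,p,z):
    e,d=ray(C,p);return e+d*(z-e[2])/d[2]
def tri(C1,p1,C2,p2):
    (a,d),(b,f)=ray(C1,p1),ray(C2,p2);t=np.linalg.lstsq(np.c_[d,-f],b-a,rcond=None)[0]
    return (a+d*t[0]+b+f*t[1])/2,np.linalg.norm(a+d*t[0]-b-f*t[1])
def proj(C,X):
    K,Q,e=C;v=K@(Q.T@(np.array(X)-e));return v[:2]/v[2]
def mask(im,name):
    h=cv2.cvtColor(im,cv2.COLOR_RGB2HSV);H,S,V=[h[...,i].astype(int) for i in range(3)]
    return {"red":((H<6)|(H>172))&(S>150)&(V>80),"yellow":(H>17)&(H<30)&(S>150)&(V>120),"blue":(H>100)&(H<125)&(S>140)&(V>60)}[name].astype(np.uint8)
def blobs(m,amin=20):
    n,l,st,c=cv2.connectedComponentsWithStats(m)
    return [(int(st[i,4]),np.round(c[i],1).tolist(),st[i,:4].tolist()) for i in range(1,n) if st[i,4]>=amin]
E
python3 - <<'E'
from h import *
for n in("scene","side"):
    im=cv2.imread(f"pics/{n}0.png")[...,::-1].copy()
    for k in("red","yellow","blue"): print(n,k,blobs(mask(im,k)))
E
```

```text
scene red [(31, [293.3, 192.2], [289, 188, 10, 10]), (77, [275.8, 277.2], [270, 274, 13, 8])]
scene yellow [(376, [270.5, 134.6], [261, 124, 20, 22])]
scene blue []
side red [(116, [193.6, 168.3], [188, 163, 12, 12]), (98, [237.2, 218.8], [228, 216, 19, 7])]
side yellow [(559, [316.4, 234.3], [295, 222, 44, 26])]
side blue [(522, [95.0, 198.1], [74, 186, 42, 22]), (433, [293.6, 265.9], [276, 246, 35, 40])]
```

Run:
```python
from h import *
A,B=cam("scene"),cam("side")
print("key handle",tri(A,[275.8,277.2],B,[193.6,168.3]))
print("plate",tri(A,[270.5,134.6],B,[316.4,234.3]), onz(A,[270.5,134.6],.08),onz(B,[316.4,234.3],.08))
print("key", onz(A,[275.8,277.2],.065),onz(B,[193.6,168.3],.065))
C=cam("wrist")
for p in([210,138],[227,194]): print(onz(C,p,.05))
```

```text
key handle (array([0.46392566, 0.23027181, 0.06599649]), np.float64(0.003207210878968734))
plate (array([ 0.42460615, -0.21386364,  0.07650774]), np.float64(0.0011983985721084904)) [ 0.4253613  -0.21191751  0.08      ] [ 0.41970863 -0.21640108  0.08      ]
key [0.46513627 0.22894109 0.065     ] [0.46360091 0.23236909 0.065     ]
[0.52290945 0.03835969 0.05      ]
[ 0.53961656 -0.02486624  0.05      ]
```

```bash
python3 -m handwheel '[{"translation":[0.03,-0.012,0],"angular":[0,0,0],"hand":0},{"translation":[0.03,-0.012,0],"angular":[0,0,0],"hand":0},{"translation":[0.03,-0.014,0],"angular":[0,0,0],"hand":0},{"translation":[0.03,-0.014,0],"angular":[0,0,0],"hand":0},{"translation":[0.03,-0.014,0],"angular":[0,0,0],"hand":0},{"translation":[0.03,-0.014,0],"angular":[0,0,0],"hand":0},{"translation":[0.03,-0.014,0],"angular":[0,0,0],"hand":0},{"translation":[0.03,-0.014,0],"angular":[0,0,0],"hand":0},{"translation":[0,0,0],"angular":[0,0,0],"hand":0},{"translation":[0,0,0],"angular":[0,0,0],"hand":0}]' 60
python3 - <<'E'
from h import *
s=manip.get_state();im=manip.get_image("wrist");cv2.imwrite("pics/w1.png",im[...,::-1])
C=cam("wrist",s);m=mask(im,"red");print(s["position"],s["ee_rot"],blobs(m))
for b in blobs(m): print(onz(C,b[1],.08))
E
```

```text
clock: 0.98
position: [0.4661, 0.2411, 0.2311]
ee_rot: [0.0, 0.706, 0.708, -0.0]
contact_force: [0.7, -0.4, 1.6]
width: 0.0854
gripper_force: 0.0
[0.46611095 0.24114418 0.23112291] [ 8.71051944e-05  7.05853269e-01  7.08358025e-01 -2.51195023e-04] [(280, [253.8, 186.4], [240, 175, 30, 21])]
[0.46231023 0.23275328 0.08      ]
```

View pics/w1.png

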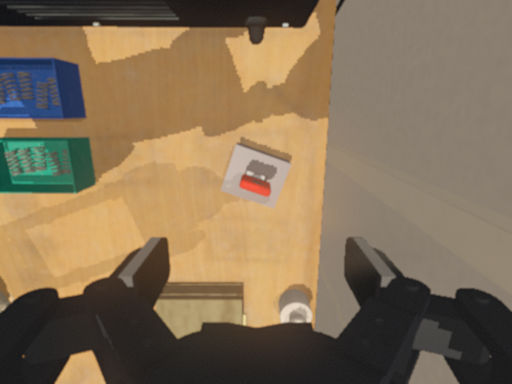

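The wrist view shows the key handle at (254,186) in its tilted block, whose corners are near (240,143), (291,160) and (222,192). The handle's long axis falls to the right by about 18°.

Run:
```python
from h import *
s=manip.get_state();C=cam("wrist",s)
im=cv2.imread("pics/w1.png")[...,::-1].copy();h=cv2.cvtColor(im,cv2.COLOR_RGB2HSV)
m=mask(im,"red");print(np.percentile(im[...,0][m>0],[5,25,50,75,95]))
def rect(m,z,nm):
    c=max(cv2.findContours(m,0,2)[0],key=cv2.contourArea)
    P=np.array([onz(C,p,z)[:2] for p in c[:,0]],np.float32)
    (x,y),(w,hh),a=cv2.minAreaRect(P*1000);print(nm,x,y,w,hh,a)
rect(m,.08,"all");
for t in(170,190,210): rect(m*(im[...,0]>t).astype(np.uint8),.08,f"top{t}")
roi=np.zeros_like(m);roi[135:215,210:300]=1
g=((h[...,1]<60)&(h[...,2]>80)).astype(np.uint8)|m
rect(cv2.morphologyEx(g*roi,cv2.MORPH_CLOSE,np.ones((9,9))),.026,"block")
np.set_printoptions(linewidth=250);print(im[172:200:2,236:274:3,0])
```

```text
[151.95 210.   232.   239.   245.  ]
all 464.19915771484375 231.2478485107422 12.719979286193848 32.04445266723633 62.56627655029297
top170 464.09423828125 230.69732666015625 8.731025695800781 31.780105590820312 70.96211242675781
top190 463.9991760253906 230.38702392578125 8.082332611083984 31.757343292236328 70.96217346191406
top210 463.8893127441406 230.06866455078125 7.408786773681641 31.757343292236328 70.96217346191406
block 464.37017822265625 230.3174591064453 60.509124755859375 69.1722640991211 70.53935241699219
[[201 197 198 160 220 190 141 132 134 136 137 136 137]
 [190 188 178 150 198 203 148 138 138 138 136 136 136]
 [188 188 155 149 141 139 146 157 172 200 127 137 145]
 [187 187 151 152 151 150 137 134 157 214 125 143 175]
 [188 182 199 185 160 142 122 137 134 148 152 190 197]
 [187 184 240 234 214 185 142 114 131 147 147 176 196]
 [187 193 243 246 244 236 216 183 141 149 153 160 197]
 [187 195 238 244 243 246 245 237 210 176 156 160 197]
 [188 189 212 229 237 243 243 242 229 219 201 175 197]
 [189 188 189 196 210 229 236 237 235 232 228 210 195]
 [188 188 188 187 185 194 211 229 235 235 234 216 195]
 [190 188 188 188 188 187 186 193 211 229 234 206 197]
 [199 191 189 188 188 187 187 186 185 195 213 192 197]
 [202 200 203 192 188 187 186 188 186 186 186 189 197]]
```

```bash
python3 -m handwheel '[{"translation":[-0.0108,-0.0018,0],"angular":[0,0,-7],"hand":0},{"translation":[0,0,0.01],"angular":[0,0,-7],"hand":0},{"translation":[0,0,0.01],"angular":[0,0,-7],"hand":0},{"translation":[0,0,0.01],"angular":[0,0,-7],"hand":0},{"translation":[0,0,0.01],"angular":[0,0,-7],"hand":0},{"translation":[0,0,0.01],"angular":[0,0,-7.1],"hand":0},{"translation":[0,0,0.01],"angular":[0,0,-7.1],"hand":0},{"translation":[0,0,0.01],"angular":[0,0,-7.1],"hand":0},{"translation":[0,0,0.01],"angular":[0,0,-7.1],"hand":0},{"translation":[0,0,0],"angular":[0,0,-7.1],"hand":0}]'
python3 -m handwheel '[{"translation":[0,0,0.01],"angular":[0,0,0],"hand":0},{"translation":[0,0,0],"angular":[0,0,0],"hand":0},{"translation":[0,0,0],"angular":[0,0,0],"hand":0}]'
python3 - <<'E'
from h import *
s=manip.get_state();W=rot(s["ee_rot"]);im=manip.get_image("wrist");cv2.imwrite("pics/w2.png",im[...,::-1])
print(s["position"],W.round(4).tolist(),np.degrees(np.arctan2(W[1,1],W[0,1])),s["qpos"].round(2) if hasattr(s["qpos"],"round") else s["qpos"])
C=cam("wrist",s);m=mask(im,"red");m*=(im[...,0]>200).astype(np.uint8)
c=max(cv2.findContours(m,0,2)[0],key=cv2.contourArea)
P=np.array([onz(C,p,.08)[:2] for p in c[:,0]],np.float32)
print(cv2.minAreaRect(P*1000))
E
```

```text
clock: 1.87
position: [0.4648, 0.227, 0.1492]
ee_rot: [-0.002, 0.167, 0.986, -0.001]
contact_force: [-0.6, -0.1, 0.3]
width: 0.0854
gripper_force: 0.0
clock: 2.12
position: [0.4652, 0.2282, 0.1406]
ee_rot: [-0.001, 0.171, 0.985, -0.0]
contact_force: [0.0, -0.6, 0.6]
width: 0.0855
gripper_force: 0.0
[0.46524669 0.22821766 0.14062234] [[-0.9413, 0.3374, -0.0012], [0.3374, 0.9413, -0.0007], [0.0009, -0.0011, -1.0]] 70.27937751511057 [ 0.32  0.26  1.77 -0.    1.12 -0.9 ]
((455.5422668457031, 232.61000061035156), (7.933606147766113, 16.391878128051758), 70.26618194580078)
```

```bash
python3 -m handwheel '[{"translation":[0.0015,0.0013,0.014],"angular":[0,0,0],"hand":0},{"translation":[0,0,0.014],"angular":[0,0,0],"hand":0},{"translation":[0,0,0.014],"angular":[0,0,0],"hand":0.3},{"translation":[0,0,0.014],"angular":[0,0,0],"hand":0.4},{"translation":[0,0,0.014],"angular":[0,0,0],"hand":0.4},{"translation":[0,0,0.014],"angular":[0,0,0],"hand":0.4},{"translation":[0,0,0.01],"angular":[0,0,0],"hand":0.4},{"translation":[0,0,0],"angular":[0,0,0],"hand":0.4},{"translation":[0,0,0],"angular":[0,0,0],"hand":0.4}]'
python3 - <<'E'
from h import *
s=manip.get_state();im=manip.get_image("wrist");cv2.imwrite("pics/w3.png",im[...,::-1]);print(blobs(mask(im,"red")))
E
```

```text
clock: 2.92
position: [0.4643, 0.2309, 0.0473]
ee_rot: [-0.0, 0.17, 0.986, -0.0]
contact_force: [0.4, 0.4, -0.0]
width: 0.0514
gripper_force: 0.0
[(1834, [255.3, 261.4], [244, 216, 23, 91])]
```

View pics/w3.png

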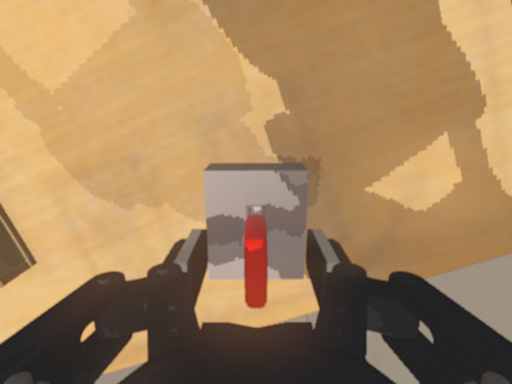

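The key handle (255,261) is centred and aligned between the fingers. I'll close with a moderate grip.

```bash
python3 -m handwheel '[{"translation":[0,0,0.0015],"angular":[0,0,0],"hand":1},{"translation":[0,0,0],"angular":[0,0,0],"hand":1},{"translation":[0,0,0],"angular":[0,0,0],"hand":1},{"translation":[0,0,0],"angular":[0,0,0],"hand":1},{"translation":[0,0,0],"angular":[0,0,0],"hand":1},{"translation":[0,0,0],"angular":[0,0,0],"hand":1},{"translation":[0,0,0],"angular":[0,0,0],"hand":1},{"translation":[0,0,0],"angular":[0,0,0],"hand":1}]' 60
```

```text
clock: 3.63
position: [0.4645, 0.2307, 0.0465]
ee_rot: [0.0, 0.169, 0.986, -0.0]
contact_force: [-0.8, -2.3, 5.4]
width: 0.0086
gripper_force: 60.5
```

```bash
python3 -m handwheel '[{"translation":[0,0,-0.005],"angular":[0,0,0],"hand":1},{"translation":[0,0,-0.01],"angular":[0,0,0],"hand":1},{"translation":[0,0,-0.015],"angular":[0,0,0],"hand":1},{"translation":[0,0,-0.02],"angular":[0,0,0],"hand":1},{"translation":[0,0,-0.03],"angular":[0,0,0],"hand":1},{"translation":[0,0,-0.03],"angular":[0,0,0],"hand":1},{"translation":[0,0,-0.03],"angular":[0,0,0],"hand":1},{"translation":[0,0,-0.02],"angular":[0,0,0],"hand":1},{"translation":[0,0,0],"angular":[0,0,0],"hand":1},{"translation":[0,0,0],"angular":[0,0,0],"hand":1}]'
python3 - <<'E'
from h import *
s=manip.get_state();W=rot(s["ee_rot"]);print(s["position"],s["width"],s["contact_force"],W.round(4).tolist())
# towards a place where camera sees the cabinet: TCP target
T=np.array([.43,-.14,.2]);print(W.T@(T-s["position"]))
# cabinet yaw from side view: drawer front & white line
im=cv2.imread("pics/scene0.png")
cv2.imwrite("pics/cab.png",cv2.resize(np.hstack([im[95:175,230:310],cv2.imread("pics/side0.png")[200:300,260:360][:80,:]]),None,fx=4,fy=4))
E
```

```text
clock: 4.47
position: [0.4648, 0.2313, 0.2073]
ee_rot: [0.001, 0.169, 0.986, 0.001]
contact_force: [-0.2, -0.8, -1.4]
width: 0.0092
gripper_force: 59.3
[0.46475675 0.23133732 0.20732408] 0.009231233630697125 [-0.17572056 -0.81300512 -1.38374916] [[-0.9427, 0.3338, 0.0031], [0.3338, 0.9427, 0.0014], [-0.0025, 0.0024, -1.0]]
[-0.09115508 -0.36166157  0.00668917]
```

```bash
python3 -m handwheel '[{"translation":[-0.007,-0.018,0],"angular":[0,0,0],"hand":1},{"translation":[-0.013,-0.036,0],"angular":[0,0,0],"hand":1},{"translation":[-0.013,-0.036,0],"angular":[0,0,0],"hand":1},{"translation":[-0.013,-0.036,0],"angular":[0,0,0],"hand":1},{"translation":[-0.013,-0.036,0],"angular":[0,0,0],"hand":1},{"translation":[-0.013,-0.036,0],"angular":[0,0,0],"hand":1},{"translation":[-0.013,-0.036,0],"angular":[0,0,0],"hand":1},{"translation":[-0.013,-0.036,0],"angular":[0,0,0],"hand":1},{"translation":[-0.013,-0.036,0],"angular":[0,0,0],"hand":1},{"translation":[-0.013,-0.036,0],"angular":[0,0,0],"hand":1}]'
python3 -m handwheel '[{"translation":[-0.013,-0.036,0],"angular":[0,0,0],"hand":1},{"translation":[-0.013,-0.035,0],"angular":[0,0,0],"hand":1},{"translation":[-0.007,-0.020,0],"angular":[0,0,0],"hand":1},{"translation":[0,0,0],"angular":[0,0,0],"hand":1},{"translation":[0,0,0],"angular":[0,0,0],"hand":1},{"translation":[0,0,0],"angular":[0,0,0],"hand":1}]'
python3 - <<'E'
from h import *
s=manip.get_state();im=manip.get_image("wrist");cv2.imwrite("pics/w4.png",im[...,::-1]);print(blobs(mask(im,"yellow")),blobs(mask(im,"blue")),s["position"],s["ee_rot"],s["qpos"])
np.save("s4.npy",np.r_[s["position"],s["ee_rot"]])
E
```

```text
clock: 5.3
position: [0.4654, -0.134, 0.2041]
ee_rot: [-0.002, 0.169, 0.986, 0.001]
contact_force: [1.8, 0.0, -1.1]
width: 0.0093
gripper_force: 59.4
clock: 5.8
position: [0.4668, -0.2284, 0.2044]
ee_rot: [-0.001, 0.17, 0.986, 0.001]
contact_force: [-0.6, -0.8, -0.8]
width: 0.0094
gripper_force: 59.4
[(4969, [252.9, 134.6], [205, 94, 95, 82])] [] [ 0.46679402 -0.22843251  0.20440159] [-0.0014829   0.16950057  0.98552829  0.0011644 ] [-5.89695088e-01  2.12041230e-01  1.66227471e+00  9.62306019e-04
  1.27093390e+00 -1.82013097e+00]
```

View pics/w4.png

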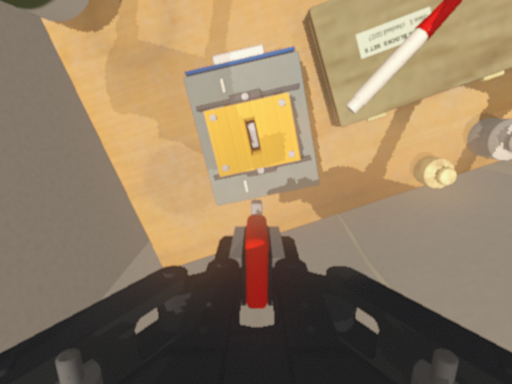

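The wrist view shows the brass plate at (253,135) with its keyhole at (254,134), white lines at (223,86) and (247,186), the drawer front along the top edge, and the held key at (257,265).

```bash
cat > m.py <<'E'
from h import *
def plate(im,C,z=.08):
    m=mask(im,"yellow");n,l,st,c=cv2.connectedComponentsWithStats(m);i=1+np.argmax(st[1:,4]);m=(l==i).astype(np.uint8)
    cn=max(cv2.findContours(m,0,2)[0],key=cv2.contourArea)
    f=lambda c,z:np.array([onz(C,p,z)[:2] for p in c.reshape(-1,2)],np.float32)*1000
    print("plate",cv2.minAreaRect(f(cn,z)))
    full=cv2.drawContours(np.zeros_like(m),[cn],-1,1,-1);hole=full*(1-m)
    for h in sorted(cv2.findContours(hole,0,1)[0],key=cv2.contourArea)[-1:]:
        print("hole",cv2.boundingRect(h),cv2.minAreaRect(f(h,z)))
E
python3 - <<'E'
from m import *
v=np.load("s4.npy");s=dict(position=v[:3],ee_rot=v[3:]);C=cam("wrist",s)
im=cv2.imread("pics/w4.png")[...,::-1].copy();plate(im,C)
h=cv2.cvtColor(im,cv2.COLOR_RGB2HSV);W=rot(s["ee_rot"]);print("tool y deg",np.degrees(np.arctan2(W[1,1],W[0,1])),"tilt",W[:,2])
for p in([223,86],[247,186]):print("line",onz(C,p,.054))
E
```

```text
plate ((421.448974609375, -216.09225463867188), (74.28577423095703, 58.75300598144531), 82.4925537109375)
hole (245, 120, 15, 31) ((420.7506408691406, -216.21311950683594), (8.434488296508789, 26.624624252319336), 82.55388641357422)
tool y deg 70.48222998250326 tilt [-0.00252814  0.0027978  -0.99999289]
line [ 0.37055519 -0.22795407  0.054     ]
line [ 0.46917559 -0.23993069  0.054     ]
```

```bash
python3 -m handwheel '[{"translation":[0.008,-0.001,0],"angular":[0,0,0],"hand":1},{"translation":[0.016,-0.0015,0.008],"angular":[0,0,0],"hand":1},{"translation":[0.016,-0.0014,0.01],"angular":[0,0,0],"hand":1},{"translation":[0.0075,0,0.016],"angular":[0,0,0],"hand":1},{"translation":[0,0,0.016],"angular":[0,0,-6],"hand":1},{"translation":[0,0,0.01],"angular":[0,0,-6],"hand":1},{"translation":[0,0,0],"angular":[0,0,0],"hand":1},{"translation":[0,0,0],"angular":[0,0,0],"hand":1},{"translation":[0,0,0],"angular":[0,0,0],"hand":1}]'
python3 - <<'E'
from m import *
s=manip.get_state();im=manip.get_image("wrist");cv2.imwrite("pics/w5.png",im[...,::-1]);C=cam("wrist",s);W=rot(s["ee_rot"])
print(s["position"],np.degrees(np.arctan2(W[1,1],W[0,1])),W[:,2],s["contact_force"],s["moment"],s["qpos"][5]);plate(im,C)
cv2.imwrite("pics/w5c.png",cv2.resize(im[120:270,160:360,::-1],None,fx=4,fy=4))
E
```

```text
clock: 6.6
position: [0.422, -0.2171, 0.1466]
ee_rot: [0.001, 0.066, 0.998, -0.0]
contact_force: [-0.6, -0.2, -0.1]
width: 0.0094
gripper_force: 59.4
[ 0.4219785  -0.21709707  0.14659039] 82.43499942186902 [ 1.13051104e-03 -7.05401672e-04 -9.99999112e-01] [-0.60463599 -0.17864227 -0.13989312] [ 0.01338262 -0.02567987  0.00218699] -2.060802302723552
plate ((420.4159240722656, -216.14280700683594), (74.97543334960938, 59.310791015625), 82.41032409667969)
hole (296, 170, 10, 10) ((402.69183349609375, -182.75680541992188), (6.51765251159668, 6.7388105392456055), 84.47566986083984)
```

View pics/w5c.png

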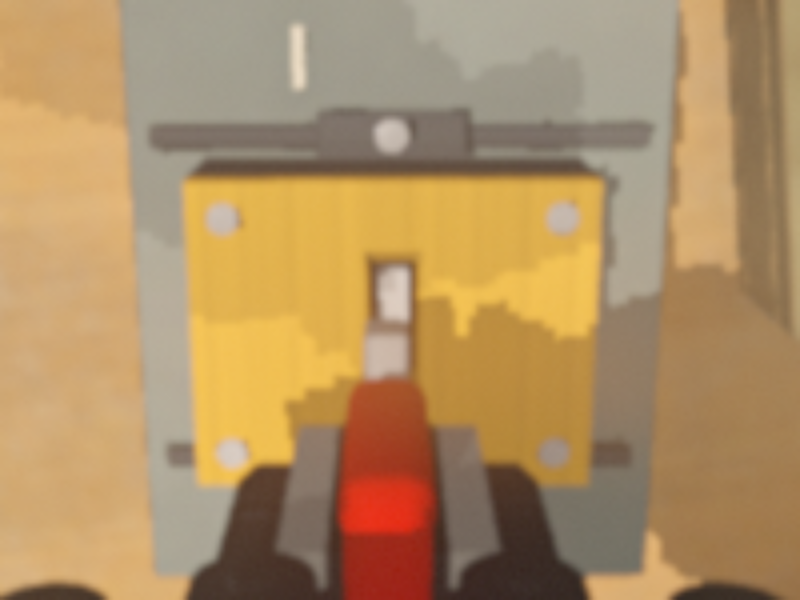

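The slot (crop 370–416) sits right of the bit (365–409), so I need about +1 mm along tool y and +1.5 mm along tool x. I'll go down gently.

```bash
python3 -m handwheel '[{"translation":[0.0015,0.001,0.006],"angular":[0,0,0],"hand":1},{"translation":[0,0,0.006],"angular":[0,0,0],"hand":1},{"translation":[0,0,0.006],"angular":[0,0,0],"hand":1},{"translation":[0,0,0.003],"angular":[0,0,0],"hand":1},{"translation":[0,0,0.002],"angular":[0,0,0],"hand":1},{"translation":[0,0,0.001],"angular":[0,0,0],"hand":1},{"translation":[0,0,0],"angular":[0,0,0],"hand":1},{"translation":[0,0,0],"angular":[0,0,0],"hand":1}]'
python3 -m handwheel '[{"translation":[0,0,0.001],"angular":[0,0,0],"hand":1},{"translation":[0,0,0.001],"angular":[0,0,0],"hand":1},{"translation":[0,0,0],"angular":[0,0,0],"hand":1}]'
```

```text
clock: 7.32
position: [0.4204, -0.2164, 0.1218]
ee_rot: [0.0, 0.065, 0.998, -0.0]
contact_force: [-0.3, 0.3, -1.2]
width: 0.0092
gripper_force: 59.4
clock: 7.57
position: [0.4202, -0.2163, 0.1198]
ee_rot: [0.0, 0.065, 0.998, 0.0]
contact_force: [-1.2, -0.1, -1.1]
width: 0.0093
gripper_force: 59.4
```

```bash
python3 -m handwheel '[{"translation":[0,0,0.001],"angular":[0,0,0],"hand":1},{"translation":[0,0,0.001],"angular":[0,0,0],"hand":1},{"translation":[0,0,0],"angular":[0,0,0],"hand":1}]'; python3 -m handwheel '[{"translation":[0,0,0.001],"angular":[0,0,0],"hand":1},{"translation":[0,0,0],"angular":[0,0,0],"hand":1}]'
```

```text
clock: 7.82
position: [0.4202, -0.2162, 0.1177]
ee_rot: [-0.0, 0.065, 0.998, 0.0]
contact_force: [0.2, 0.1, -0.5]
width: 0.0091
gripper_force: 59.4
clock: 7.98
position: [0.4202, -0.2162, 0.1167]
ee_rot: [-0.0, 0.065, 0.998, 0.0]
contact_force: [0.2, 0.6, 0.3]
width: 0.0094
gripper_force: 59.4
```

```bash
python3 -m handwheel '[{"translation":[0,0,0.0015],"angular":[0,0,0],"hand":1},{"translation":[0,0,0.0015],"angular":[0,0,0],"hand":1},{"translation":[0,0,0],"angular":[0,0,0],"hand":1}]'; python3 -m handwheel '[{"translation":[0,0,0.0015],"angular":[0,0,0],"hand":1},{"translation":[0,0,0.0015],"angular":[0,0,0],"hand":1},{"translation":[0,0,0],"angular":[0,0,0],"hand":1}]'
```

```text
clock: 8.23
position: [0.4202, -0.2162, 0.1135]
ee_rot: [-0.0, 0.065, 0.998, 0.0]
contact_force: [0.4, -0.3, -0.5]
width: 0.0095
gripper_force: 59.4
clock: 8.48
position: [0.4202, -0.2162, 0.1105]
ee_rot: [-0.0, 0.065, 0.998, 0.0]
contact_force: [0.0, 0.0, -0.8]
width: 0.0093
gripper_force: 59.4
```

```bash
python3 -m handwheel '[{"translation":[0,0,0.0015],"angular":[0,0,0],"hand":1},{"translation":[0,0,0.0015],"angular":[0,0,0],"hand":1},{"translation":[0,0,0],"angular":[0,0,0],"hand":1}]'; python3 -m handwheel '[{"translation":[0,0,0.0015],"angular":[0,0,0],"hand":1},{"translation":[0,0,0.001],"angular":[0,0,0],"hand":1},{"translation":[0,0,0],"angular":[0,0,0],"hand":1}]'
```

```text
clock: 8.73
position: [0.4203, -0.2163, 0.1078]
ee_rot: [0.0, 0.065, 0.998, 0.0]
contact_force: [-0.5, -0.3, 2.2]
width: 0.0091
gripper_force: 59.7
clock: 8.98
position: [0.4203, -0.2163, 0.1053]
ee_rot: [0.0, 0.065, 0.998, -0.0]
contact_force: [-0.6, -0.8, 3.1]
width: 0.0089
gripper_force: 59.8
```

```bash
python3 -m handwheel '[{"translation":[0,0,0.001],"angular":[0,0,0],"hand":1},{"translation":[0,0,0.001],"angular":[0,0,0],"hand":1},{"translation":[0,0,0],"angular":[0,0,0],"hand":1}]'; python3 -m handwheel '[{"translation":[0,0,0.0007],"angular":[0,0,0],"hand":1},{"translation":[0,0,0.0003],"angular":[0,0,0],"hand":1},{"translation":[0,0,0],"angular":[0,0,0],"hand":1}]'
```

```text
clock: 9.23
position: [0.4203, -0.2163, 0.1033]
ee_rot: [0.0, 0.065, 0.998, -0.0]
contact_force: [-1.8, 0.4, 3.8]
width: 0.009
gripper_force: 59.9
clock: 9.48
position: [0.4203, -0.2163, 0.1023]
ee_rot: [0.0, 0.065, 0.998, -0.0]
contact_force: [-1.1, -0.0, 3.6]
width: 0.009
gripper_force: 60.0
```

```bash
python3 -m handwheel '[{"translation":[0,0,0.0007],"angular":[0,0,0],"hand":1},{"translation":[0,0,0.0003],"angular":[0,0,0],"hand":1},{"translation":[0,0,0],"angular":[0,0,0],"hand":1}]'; python3 -m handwheel '[{"translation":[0,0,0.0007],"angular":[0,0,0],"hand":1},{"translation":[0,0,0],"angular":[0,0,0],"hand":1},{"translation":[0,0,0],"angular":[0,0,0],"hand":1}]'
```

```text
clock: 9.73
position: [0.4203, -0.2163, 0.1016]
ee_rot: [0.0, 0.065, 0.998, -0.0]
contact_force: [-2.1, -0.2, 6.4]
width: 0.0091
gripper_force: 60.5
clock: 9.98
position: [0.4204, -0.2164, 0.1012]
ee_rot: [0.0, 0.065, 0.998, -0.0]
contact_force: [-1.1, 1.3, 8.1]
width: 0.0094
gripper_force: 60.8
```

```bash
python3 -m handwheel '[{"translation":[0,0,0],"angular":[0,0,4],"hand":1},{"translation":[0,0,0],"angular":[0,0,4],"hand":1},{"translation":[0,0,0],"angular":[0,0,4],"hand":1},{"translation":[0,0,0],"angular":[0,0,4],"hand":1},{"translation":[0,0,0],"angular":[0,0,0],"hand":1}]'; python3 -c "
from rig import manip;s=manip.get_state();print(s['contact_force'],s['moment'])"
```

```text
clock: 10.4
position: [0.4209, -0.2159, 0.1008]
ee_rot: [0.001, 0.204, 0.979, 0.0]
contact_force: [0.7, 1.7, 4.6]
width: 0.0093
gripper_force: 59.9
[0.6719592 1.6899001 4.5693229] [ 0.48364986 -0.15846207  0.09057595]
```

Low side forces and about 0.09 N m of torque, so the plug is turning. I'll carry on.

```bash
python3 -m handwheel '[{"translation":[0,0,0],"angular":[0,0,4],"hand":1},{"translation":[0,0,0],"angular":[0,0,4],"hand":1},{"translation":[0,0,0],"angular":[0,0,4],"hand":1},{"translation":[0,0,0],"angular":[0,0,4],"hand":1},{"translation":[0,0,0],"angular":[0,0,4],"hand":1},{"translation":[0,0,0],"angular":[0,0,0],"hand":1}]'; python3 -m handwheel '[{"translation":[0,0,0],"angular":[0,0,4],"hand":1},{"translation":[0,0,0],"angular":[0,0,4],"hand":1},{"translation":[0,0,0],"angular":[0,0,4],"hand":1},{"translation":[0,0,0],"angular":[0,0,4],"hand":1},{"translation":[0,0,0],"angular":[0,0,4],"hand":1},{"translation":[0,0,0],"angular":[0,0,0],"hand":1}]';python3 -c "
from rig import manip;s=manip.get_state();print(s['contact_force'],s['moment'])"
```

```text
clock: 10.9
position: [0.4211, -0.2156, 0.1007]
ee_rot: [0.001, 0.371, 0.929, 0.001]
contact_force: [1.6, 3.7, 3.5]
width: 0.0093
gripper_force: 59.7
clock: 11.4
position: [0.4215, -0.2153, 0.1007]
ee_rot: [0.001, 0.526, 0.85, 0.001]
contact_force: [3.2, 4.2, 4.3]
width: 0.009
gripper_force: 59.6
[3.24812577 4.18131865 4.3050029 ] [ 1.01913086 -0.64481471  0.08348145]
```

```bash
python3 -m handwheel '[{"translation":[0,0,0],"angular":[0,0,4],"hand":1},{"translation":[0,0,0],"angular":[0,0,4],"hand":1},{"translation":[0,0,0],"angular":[0,0,4],"hand":1},{"translation":[0,0,0],"angular":[0,0,0],"hand":1}]'; python3 -m handwheel '[{"translation":[0,0,0],"angular":[0,0,4],"hand":1},{"translation":[0,0,0],"angular":[0,0,4],"hand":1},{"translation":[0,0,0],"angular":[0,0,4.5],"hand":1},{"translation":[0,0,0],"angular":[0,0,0],"hand":1},{"translation":[0,0,0],"angular":[0,0,0],"hand":1}]';python3 - <<'E'
from h import *
s=manip.get_state();W=rot(s["ee_rot"]);print(s['contact_force'],s['moment'],82.4-np.degrees(np.arctan2(W[1,1],W[0,1])))
im=manip.get_image("wrist");a=manip.get_image("side")
cv2.imwrite("pics/e1.png",np.hstack([cv2.resize(im[:,:,::-1],(400,300)),cv2.resize(a[180:300,220:380,::-1],(400,300))]))
E
```

```text
clock: 11.73
position: [0.4217, -0.2153, 0.1008]
ee_rot: [0.001, 0.612, 0.791, 0.002]
contact_force: [3.3, 5.0, 3.7]
width: 0.0094
gripper_force: 59.6
clock: 12.15
position: [0.4219, -0.2153, 0.1011]
ee_rot: [0.001, 0.694, 0.72, 0.002]
contact_force: [3.0, 5.0, 5.3]
width: 0.0091
gripper_force: 59.9
[3.04396386 5.04179684 5.3497721 ] [ 1.17975669 -0.74408459  0.00265236] 80.30761746110807
```

View pics/e1.png

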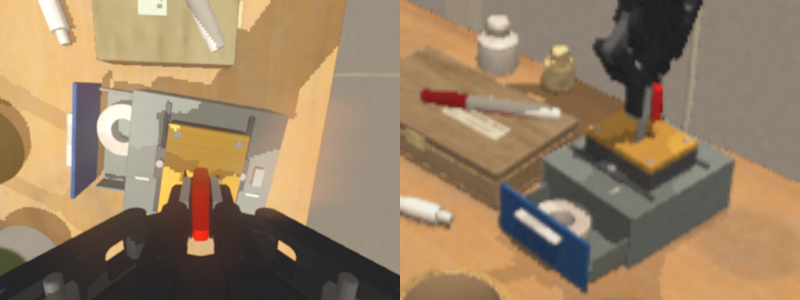

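The drawer stands open and the key is turned by 1.40 rad. I'll ease the side load, let go and lift off.

```bash
python3 -m handwheel '[{"translation":[0.0005,0.0003,-0.0003],"angular":[0,0,0],"hand":1},{"translation":[0.0005,0.0003,-0.0002],"angular":[0,0,0],"hand":1},{"translation":[0,0,0],"angular":[0,0,0],"hand":0.9},{"translation":[0,0,0],"angular":[0,0,0],"hand":0.7},{"translation":[0,0,0],"angular":[0,0,0],"hand":0.5},{"translation":[0,0,0],"angular":[0,0,0],"hand":0.5},{"translation":[0,0,0],"angular":[0,0,0],"hand":0.5},{"translation":[0,0,0],"angular":[0,0,0],"hand":0.5}]' 20
python3 -m handwheel '[{"translation":[0,0,-0.008],"angular":[0,0,0],"hand":0.5},{"translation":[0,0,-0.015],"angular":[0,0,0],"hand":0.5},{"translation":[0,0,-0.025],"angular":[0,0,0],"hand":0.5},{"translation":[0,0,-0.025],"angular":[0,0,0],"hand":0.5},{"translation":[0,0,-0.025],"angular":[0,0,0],"hand":0.5},{"translation":[0,0,-0.015],"angular":[0,0,0],"hand":0.5},{"translation":[0,0,0],"angular":[0,0,0],"hand":0.5},{"translation":[0,0,0],"angular":[0,0,0],"hand":0.5},{"translation":[0,0,0],"angular":[0,0,0],"hand":0.5},{"translation":[0,0,0],"angular":[0,0,0],"hand":0.5}]'
python3 - <<'E'
from h import *
im=manip.get_image("wrist");a=manip.get_image("side")
cv2.imwrite("pics/e2.png",np.hstack([cv2.resize(im[:,:,::-1],(400,300)),cv2.resize(a[180:300,220:380,::-1],(400,300))]))
E
```

```text
clock: 12.92
position: [0.4203, -0.2154, 0.1007]
ee_rot: [-0.0, 0.695, 0.719, -0.0]
contact_force: [-0.4, -0.2, -1.0]
width: 0.0427
gripper_force: 0.0
clock: 13.75
position: [0.42, -0.2147, 0.2128]
ee_rot: [-0.001, 0.695, 0.719, -0.0]
contact_force: [0.6, 0.1, -0.2]
width: 0.0428
gripper_force: 0.0
```

View pics/e2.png

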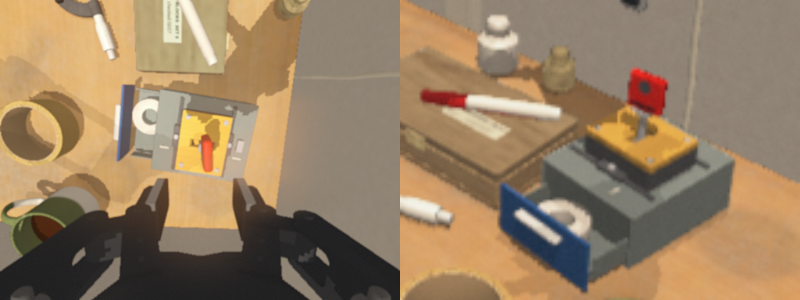

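The key stands upright and turned in the lock (side view, right half, about (648,95)). The drawer is out, the weights are untouched and the gripper is clear.

```bash
python3 -c "
from rig import manip;print(manip.sign_off())"
```

```text
the job is handed in; nothing more can be done
None
```

I pushed the key home, turned it about 1.40 rad clockwise and left it in the lock; the drawer sprang open, the weights look unmoved and the job is handed in, but sign-off gave no verdict.

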